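# Clamp a sample jar with the travelling feed knob

### The job

Stand the short, wide sample jar on the bed of the bench clamp, between the vee block and the sprung pad, and let go of it. Then turn the carriage's knob clockwise, going along with it as the carriage travels, until the pad has pushed the jar home into the vee and holds it snugly with its spring about half pressed in, never bottomed out. Work the carriage only by its knob, keep the jar upright, let go of everything, and leave the other bottles and things where they are.

Things in the scene. Friction and masses are not known exactly. Their poses are not given: they have to be found in the camera images.
- jar_mid (a point): Centre, half-way up, of the jar: amber, 50 mm diameter, 76 mm tall, white cap 45 mm wide on its top 10 mm; loose, 0.13 to 0.22 kg, standing upright, centre 38 mm above its underside. The shortest and widest of the three amber containers on the table's right side (the others: a bottle 62 mm wide, 190 mm tall, and a slim one 40 mm wide, 125 mm tall).
- clamp: Bench clamp, screwed down: a grey bed 100 x 290 mm, 12 mm thick. Origin on the table top under the seat. Its y axis is the slide's direction: an aluminium vee block (52 mm wide, top 66 mm above the table, opening to +y) is at the -y end, the carriage with sprung pad and knob at the +y end. x runs across the bed, z up.
- seat (a point): Point on the bed's top face, 12 mm above the table, at x = y = 0 of the clamp: where to stand the jar at first. A jar centred here has at least 4 mm to the vee and 8 mm to the pad. Fingers have room at the jar's two sides along the clamp's x.
- vee_mid (a point): Point on the bed's top face at x = 0, y = -10 mm of the clamp: middle of where a jar's centre comes to be when home in the vee. The vee block was left by the last user somewhere in a 12 mm range, unmeasured, and does not yield: the jar's centre ends between y = -16 and -4 mm of the clamp.
- pad_rest (a point): Middle of the unpressed pad's face, riding with the carriage, 48 mm above the table, 91.5 mm ahead (clamp's -y) of the knob's axis. The pad is a plate 30 mm wide, 36 mm high. Its spring lets it be pressed 8 mm back towards the carriage, 3 N per mm from zero: half pressed in is 12 N on the jar, 6 to 18 N is a good hold, over 23 N counts as bottomed out.
- knob_grip (a point): Grip point of the knob, on its upright axis, 91.5 mm above the table, riding with the carriage (clamp's x = 0, y = 130 mm less 12 mm per rad). The knob: a black disc 48 mm wide with, on it, a bar grip 44 mm long, 14 mm wide, from 68.5 to 98.5 mm above the table. This point's x axis runs along the bar. The carriage's flat top lies 60 mm above the table.
- knob (a joint): Turn of the knob in rad, growing clockwise seen from above, range 0 to 3.65, starts at 0 to 0.4. Rack and pinion: per rad the carriage, knob and pad travel 12 mm towards the vee (clamp's -y). Drag about 0.25 N m, which also keeps it where it is left; each newton on the pad adds 0.012 N m; a push on the knob along the slide shares that load at 0.012 N m per newton.
There are look-alikes about, which are no part of the job. What is shaped like the part that bears jar_mid but purple is not meant.

How it is judged:
By the outcome, as a careful person would: the job done as asked, in the order asked, and still so for the second after the job is handed in, with the robot touching nothing.
It also fails if it takes over 72 s, if anything falls off the work surface, if the arm or the gripper's body presses on something with over 40 N, if the wrist force passes 120 N, or if a joint passes its speed limit or range.

### The arm

A 7-joint arm with a two-finger parallel gripper is mounted at the origin on the work surface. World frame = base frame: x ahead of the robot, y to its left, z up, the work surface at z = 0. Lengths are in m, angles in degrees, forces in N, time in s.
With the tool pointing down it reaches from about 0.35 to 0.775 m from the base axis. Payload 3.1 kg.
Tool frame: the origin (TCP) lies on the centre line of the jaws, within the pads' length; the fingertips stand 17 mm ahead of it and the grasp point (between the pads) lies 2 mm behind it (robot.tip_reach is the distance from the TCP to the fingertips, in m); z points along the fingers, y is the direction in which the jaws open and shut (so a half turn about z gives the same grasp; the last joint's range is limited). The gripper opens to 85 mm and grips with 20 to 120 N. Pads are 22 mm wide; open, the fingers measure 114 mm over their backs; the gripper's body (76 mm by 85 mm) begins 54 mm behind the grasp point. The pads swing forward as they close: fully open they stand 13 mm farther back than shut.
Start: joints at [-66.274, 17.813, 0.802, 86.603, -0.252, 75.585, -1.558], TCP at [0.242, 0.494, 0.217] pointing down, gripper open.
Joint ranges: [-154.91, 154.91], [-16.99, 109.72], [-72.82, 74.43], [7.12, 147.25], [-82.49, 262.49], [11.32, 116.49], [-174.64, 174.64]. Speed limits (degrees/s): [159.86, 159.86, 180, 180, 180, 180, 180].

### API

Orientations are given as [roll, pitch, yaw] about the fixed x, y, z axes, in that order (R = Rz(yaw) Ry(pitch) Rx(roll)).
In Python, from station import robot, fingers, vision, workorder, recognise gives the robot as it stands. Calls block until the motion is done:
- robot.move_to(position, orientation): joint-space move of the TCP to a pose.
- robot.line_to(position, orientation=None, velocity=0.15, f_stop=None): straight line of the TCP; orientation=None keeps the orientation; velocity is the mean speed in m/s. With f_stop (N) it stops when the force on the tool has changed by that much, and returns True; else False.
- robot.move_j(angles): joint-space move.
- fingers.gripper_to(opening, force=None): opening from 0.0 (shut) to 1.0 (fully open); force is the grip in N (None keeps the last); returns when the fingers have stopped.
- robot.pause(seconds).
- robot.inverse_kinematics(position, orientation): joint angles nearest the present ones, or None.
- vision.grab_frame(name): name is "scene" or "top" or "wrist"; returns the picture (480x640x3 uint8, red, green, blue); there is no depth.
- vision.calibration(name): a dict with "mtx" (3x3 intrinsics, pixels), "extrinsics" (4x4, takes a point from world to camera coordinates); the wrist camera has in their place "T_tool_cam" (4x4, takes a point from camera to tool coordinates, whose origin is the TCP and whose axes are the flange's). Camera axes: x right, y up, looking along -z (the intrinsics and any distortion apply to the point x, -y, -z); pixel columns grow to the right and rows downward; lengths in m; the calibration is good to about 2 mm. The wrist camera is an equidistant fisheye: a pixel r from the principal point sees the ray r / f radians off the axis. A picture is of the moment at which its call begins: read the wrist's pose just before it. calibration takes no time and is no camera call.
A pose or a line that the arm cannot do raises robot.PlanningError and nothing moves.
- workorder.close_job(): hands the job in, once; it reports no verdict.
Trained networks look in the newest picture that a camera, given by its name, has taken for a name from the list of things; names that differ only in an ending like _2 or _b are one class to them, and where a whole thing is asked for, a point or a joint stands for the part that bears it (a point fixed in the world has none). Each returns a list of dicts, best first, with "p" (0 to 1); they miss things now and then, are a little off and sometimes report something else, mostly with a low value. They report only what shows in the picture. A call takes as long as a camera call. They do not tell look-alikes from the thing itself.
- recognise(label, camera): "rect" ([centre column, centre row, width, height] in pixels, round what is visible of it).
Readings, each from a call of its own:
- robot.current_time_s(): time.
- robot.current_joint_positions(): joint angles.
- robot.current_dq(): joint speeds.
- robot.current_joint_torque(): joint torques, N m.
- robot.current_tool_pos(): TCP position.
- robot.current_eef_rot(): TCP orientation.
- robot.current_contact_force(): force on the tool from outside, world axes, zero at the start.
- robot.current_torque(): the same for the moment, N m.
- robot.current_finger_gap(): opening from 0.0 (shut) to 1.0 (fully open).
Only numpy, scipy, OpenCV 4.12 (cv2) and the standard library are available. Lean on these libraries where they do the work, as an engineer would, in place of code of your own. Each camera call takes 0.05 s, during which the arm holds its last target.

## Working session

There is one attempt and no reset: what is moved stays moved. The work goes in short steps, each a Python script; the robot and the scene stay as the last script left them, time stands still between calls to the robot, and variables do not carry over. Pictures are saved under pics/ and viewed, and the job is handed in when it is done.

```bash
ls; mkdir -p pics; python3 - <<'E'
from station import robot, fingers, vision, workorder, recognise
import cv2
for n in ["scene","top"]:
    im=vision.grab_frame(n); cv2.imwrite(f"pics/{n}0.png",im[:,:,::-1])
    c=vision.calibration(n); print(n,c)
print(vision.calibration("wrist"))
print(robot.current_time_s(),robot.current_tool_pos(),robot.current_eef_rot())
for n in ["scene","top"]:
    vision.grab_frame(n)
    for l in ["jar_mid","clamp","knob"]:
        print(n,l,recognise(l,n))
E
```

```text
pics
scene {'mtx': array([[585.40765428,   0.        , 325.03577304],
       [  0.        , 585.40765428, 234.66053451],
       [  0.        ,   0.        ,   1.        ]]), 'extrinsics': array([[-0.86303665,  0.50509833, -0.0065887 ,  0.57570508],
       [-0.35572509, -0.59844591,  0.71785943,  0.12144505],
       [ 0.35864662,  0.62188276,  0.6961569 , -1.33533963],
       [ 0.        ,  0.        ,  0.        ,  1.        ]])}
top {'mtx': array([[540.56926234,   0.        , 309.9378274 ],
       [  0.        , 540.56926234, 245.78843391],
       [  0.        ,   0.        ,   1.        ]]), 'extrinsics': array([[ 0.01362875, -0.99989286,  0.00534135, -0.08930732],
       [ 0.98673231,  0.01431328,  0.16172344, -0.62148038],
       [-0.16178257,  0.0030664 ,  0.98682166, -0.81413027],
       [ 0.        ,  0.        ,  0.        ,  1.        ]])}
{'mtx': array([[371.64829954,   0.        , 317.11707919],
       [  0.        , 371.64829954, 237.62936355],
       [  0.        ,   0.        ,   1.        ]]), 'T_tool_cam': array([[-4.02332851e-04,  9.48150422e-01,  3.17821673e-01,
   
[... 331 characters left out ...]
e+02  3.68768651e-03  1.53889725e+02]
scene jar_mid [{'rect': [262.2, 204.2, 26.0, 46.1], 'p': 0.93}, {'rect': [227.9, 234.4, 29.7, 42.1], 'p': 0.92}, {'rect': [319.0, 201.1, 27.3, 43.4], 'p': 0.89}, {'rect': [430.0, 274.0, 28.7, 34.3], 'p': 0.34}]
scene clamp [{'rect': [395.0, 276.9, 151.3, 121.1], 'p': 0.8}]
scene knob [{'rect': [427.1, 271.8, 23.1, 32.2], 'p': 0.56}]
top jar_mid [{'rect': [386.6, 159.7, 38.3, 42.5], 'p': 0.97}, {'rect': [419.5, 222.1, 38.3, 34.6], 'p': 0.75}, {'rect': [389.3, 281.8, 32.8, 38.1], 'p': 0.6}]
top clamp [{'rect': [247.2, 302.3, 182.9, 97.4], 'p': 0.73}, {'rect': [192.9, 312.6, 29.1, 34.1], 'p': 0.73}]
top knob [{'rect': [192.1, 312.7, 34.1, 32.6], 'p': 0.95}]
```

View pics/scene0.png

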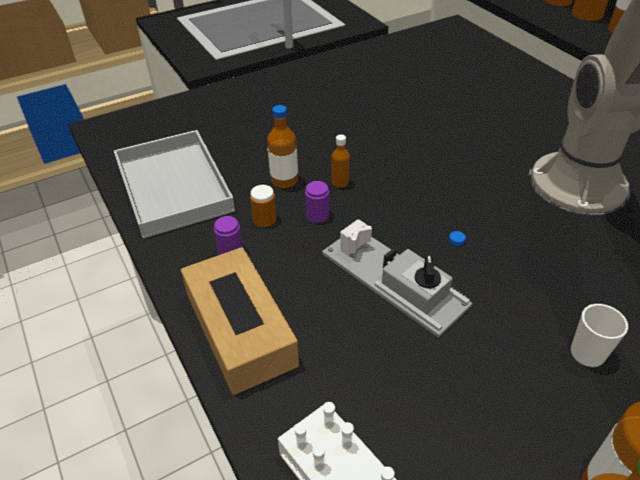

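View pics/top0.png

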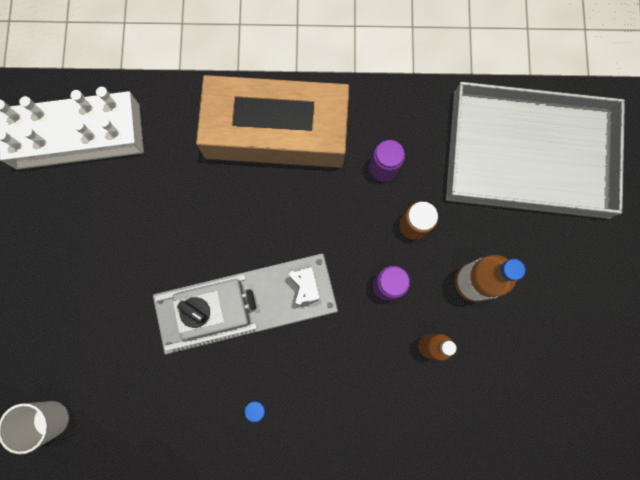

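```bash
python3 - <<'E'
import cv2
a=cv2.imread("pics/top0.png")[130:370,140:460]
cv2.imwrite("pics/top0z.png",cv2.resize(a,None,fx=2.5,fy=2.5,interpolation=cv2.INTER_CUBIC))
E
```

```text
(no output)
```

View pics/top0z.png

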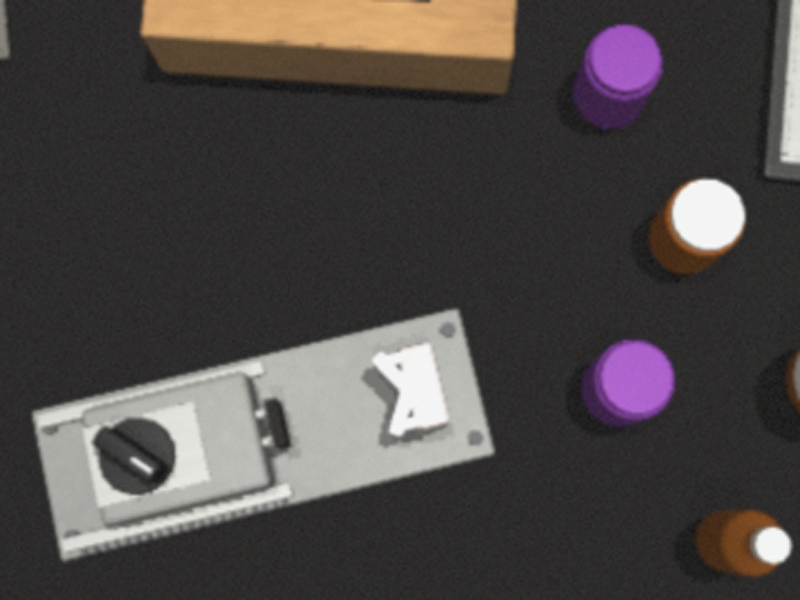

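The meant jar is the amber one with the white cap at top (422,216). The purple ones at (388,160) and (392,283) are look-alikes, and the bottles at (490,278) and (438,347) are too tall or too slim. The crop confirms it. The clamp runs left to right in the picture, with the vee at (303,287) and the knob at (193,312).

```bash
cat > h.py <<'E'
import numpy as np, cv2
from station import robot, fingers, vision, workorder, recognise
from scipy.spatial.transform import Rotation as R
def ray(n,u,v):
    c=vision.calibration(n);K=c["mtx"];E=c["extrinsics"]
    d=np.array([(u-K[0,2])/K[0,0],-(v-K[1,2])/K[1,1],-1.])
    return -E[:3,:3].T@E[:3,3], E[:3,:3].T@d
def atz(n,u,v,z):
    o,d=ray(n,u,v); return o+d*(z-o[2])/d[2]
def proj(n,P):
    c=vision.calibration(n);K=c["mtx"];E=c["extrinsics"]
    p=E[:3,:3]@np.asarray(P)+E[:3,3]
    return K[0,0]*p[0]/-p[2]+K[0,2], K[1,1]*p[1]/p[2]+K[1,2]
def wpose(tp,rpy):
    T=np.eye(4);T[:3,:3]=R.from_euler('xyz',rpy,degrees=True).as_matrix();T[:3,3]=tp
    return T@vision.calibration("wrist")["T_tool_cam"]
def watz(T,u,v,z):
    K=vision.calibration("wrist")["mtx"]
    x=(u-K[0,2]);y=(v-K[1,2]);r=np.hypot(x,y);th=r/K[0,0]
    d=np.array([np.sin(th)*x/r,-np.sin(th)*y/r,-np.cos(th)]); d=T[:3,:3]@d;o=T[:3,3]
    return o+d*(z-o[2])/d[2]
def wproj(T,P):
    K=vision.calibration("wrist")["mtx"]
    p=T[:3,:3].T@(np.asarray(P)-T[:3,3]); th=np.arctan2(np.hypot(p[0],p[1]),-p[2]);a=np.hypot(p[0],p[1])
    return K[0,2]+K[0,0]*th*p[0]/a, K[1,2]-K[0,0]*th*p[1]/a
E
python3 - <<'E'
from h import *
f=lambda x,y,z:atz("top",140+x/2.5,130+y/2.5,z)
np.set_printoptions(precision=4,suppress=True)
print("jar",f(707,215,.076), "scene",atz("scene",262,191,.076))
C=[f(33,411,.012),f(458,310,.012),f(493,455,.012),f(64,559,.012)]
for c in C:print(c)
print([np.linalg.norm(C[i]-C[(i+1)%4]) for i in range(4)], np.mean(C,0))
a=C[1]-C[0]+C[2]-C[3]; print("-y dir yaw",np.degrees(np.arctan2(a[1],a[0])))
print("knob disc",f(138,456,.0685),"bar ends",f(105,437,.0985),f(160,470,.0985),"pad",f(280,424,.066))
print("vee",f(377,357,.066),f(398,433,.066),f(432,345,.066),f(447,424,.066))
print("purples",f(623,62,.076),f(634,380,.076))
E
```

```text
jar [ 0.6685 -0.2569  0.076 ] scene [ 0.6683 -0.2527  0.076 ]
[0.5442 0.1762 0.012 ]
[ 0.6155 -0.103   0.012 ]
[ 0.5196 -0.1269  0.012 ]
[0.4489 0.1504 0.012 ]
[np.float64(0.2881369284791734), np.float64(0.09877195235858702), np.float64(0.28614734766215716), np.float64(0.09871430766485839)] [0.5321 0.0242 0.012 ]
-y dir yaw -75.68952520909534
knob disc [0.5137 0.0941 0.0685] bar ends [0.5235 0.108  0.0985] [0.5045 0.0746 0.0985] pad [0.5346 0.0079 0.066 ]
vee [ 0.5771 -0.0513  0.066 ] [ 0.5301 -0.0652  0.066 ] [ 0.5851 -0.0855  0.066 ] [ 0.5361 -0.0954  0.066 ]
purples [ 0.7677 -0.2051  0.076 ] [ 0.564  -0.2099  0.076 ]
```

```bash
python3 - <<'E'
from h import *
print(robot.current_time_s())
yh=np.array([-0.2471,0.969]);
seat=np.array([.5137,.0941])-0.1275*yh; print("seat est",seat)
p=seat+0.02*yh
fingers.gripper_to(1.0)
robot.move_to([p[0],p[1],0.22],[180,0,104.3])
tp,rp=robot.current_tool_pos(),robot.current_eef_rot()
im=vision.grab_frame("wrist");cv2.imwrite("pics/w1.png",im[:,:,::-1])
np.save("w1.npy",wpose(tp,rp));print(tp,rp)
robot.move_to([.6685,-.255,0.2],[180,0,104.3])
tp,rp=robot.current_tool_pos(),robot.current_eef_rot()
im=vision.grab_frame("wrist");cv2.imwrite("pics/w2.png",im[:,:,::-1])
np.save("w2.npy",wpose(tp,rp));print(tp,rp,robot.current_time_s(),robot.current_joint_positions(), robot.current_contact_force())
E
```

```text
0.5
seat est [ 0.54520525 -0.0294475 ]
[ 0.54031967 -0.00786946  0.21974905] [-1.79987652e+02 -6.26079236e-02  1.04503551e+02]
[ 0.66936971 -0.25261975  0.20041531] [ 1.79914050e+02 -8.80661789e-02  1.04453457e+02] 3.9917 [  0.28778564  43.26004804  41.51562144  57.19543231 -27.1801781
  87.87207024  48.68858462] [-0.49406209  0.23685214 -0.58236116]
```

View pics/w1.png

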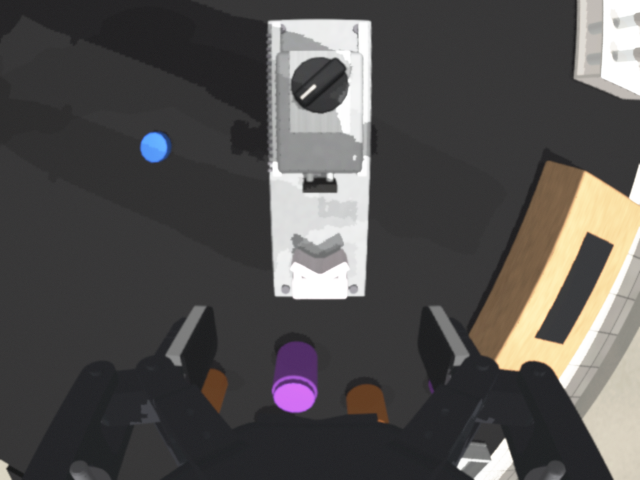

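View pics/w2.png

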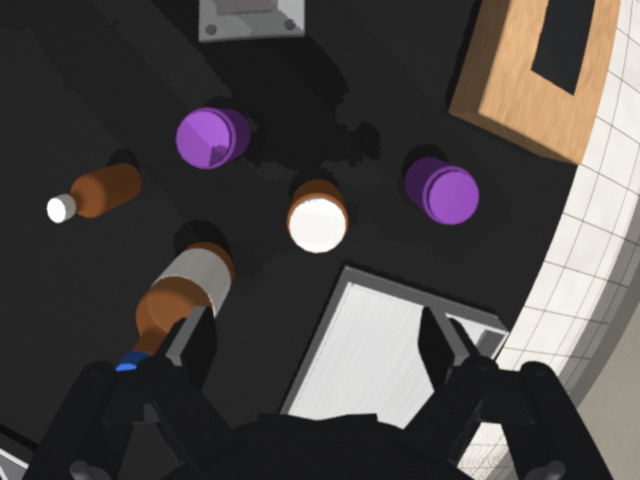

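```bash
python3 - <<'E'
from h import *
np.set_printoptions(precision=4,suppress=True)
T=np.load("w2.npy"); print("jar",watz(T,317.5,223.5,.076))
print("jar bottom check px",wproj(T,watz(T,317.5,223.5,.076)-[0,0,.076]), "tcp px",wproj(T,[.66937,-.25262,.04]))
for u,v in [(128,357)]: print("bottle cap",watz(T,u,v,.19), atz("top",514,269,.19))
a=cv2.imread("pics/w1.png")[0:320,220:420]
cv2.imwrite("pics/w1z.png",cv2.resize(a,None,fx=1.8*1.0,fy=1.8,interpolation=cv2.INTER_CUBIC))
a=cv2.imread("pics/w1.png")[165:305,250:390]
cv2.imwrite("pics/w1y.png",cv2.resize(a,None,fx=4,fy=4,interpolation=cv2.INTER_CUBIC))
E
```

```text
jar [ 0.6701 -0.2522  0.076 ]
jar bottom check px (np.float64(317.33653712137016), np.float64(201.90311003804382)) tcp px (np.float64(316.50874790998034), np.float64(212.30482868694327))
bottle cap [ 0.5693 -0.3313  0.19  ] [ 0.5725 -0.3524  0.19  ]
```

View pics/w1z.png

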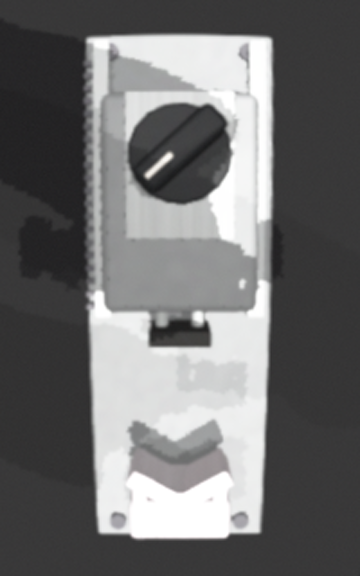

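View pics/w1y.png

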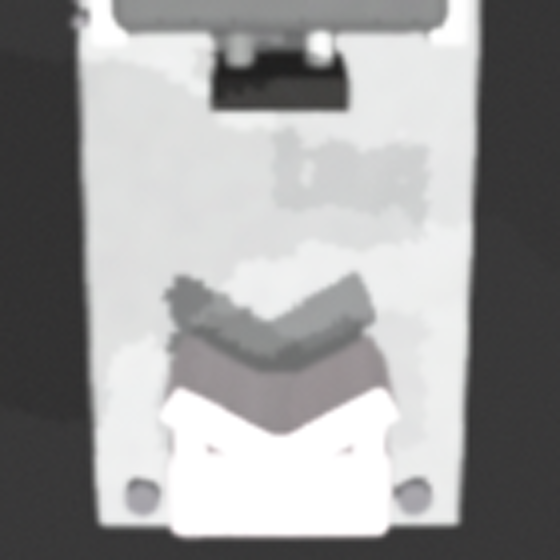

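```bash
python3 - <<'E'
from h import *
np.set_printoptions(precision=4,suppress=True)
T=np.load("w1.npy")
g=lambda x,y,z:watz(T,250+x/4,165+y/4,z)
f=lambda x,y,z:watz(T,220+x/1.8,y/1.8,z)
C=[f(87,38,.012),f(271,38,.012),f(261,534,.012),f(98,534,.012)]
for c in C: print(c)
print([np.linalg.norm(C[i]-C[(i+1)%4]) for i in range(4)])
yv=C[0]+C[1]-C[2]-C[3]; xv=C[1]-C[0]+C[2]-C[3]
print("y yaw",np.degrees(np.arctan2(yv[1],yv[0])), "x perp", np.degrees(np.arctan2(xv[1],xv[0])))
yh=(yv/np.linalg.norm(yv))[:2]; xh=np.array([yh[1],-yh[0]])
k=f(180,152,.0685)[:2]; cen=np.mean(C,0)[:2]
print("knob",k,"centre",cen)
def loc(P): d=P[:2]-cen; return np.array([d@xh,d@yh])*1000
for n,P in dict(knob=k,vl=g(172,395,.066),va=g(283,433,.066),vr=g(388,392,.066),vback1=g(172,535,.066),vback2=g(385,535,.066),padL=g(210,110,.066),padR=g(350,110,.066),padLb=g(212,85,.066)).items(): print(n,loc(P))
print("bar",loc(f(210,108,.0985)),loc(f(148,183,.0985)), loc(f(205,113,.0985)))
E
```

```text
[0.4497 0.1555 0.012 ]
[0.5452 0.1804 0.012 ]
[ 0.6191 -0.0996  0.012 ]
[ 0.5219 -0.1247  0.012 ]
[np.float64(0.0987079546729365), np.float64(0.2896602520500442), np.float64(0.10046238404434195), np.float64(0.28937008283394927)]
y yaw 104.60828333891516 x perp 14.531840368806934
knob [0.5153 0.0995] centre [0.534  0.0279]
knob [-0.0606 74.036 ]
vl [-24.6075 -82.5521]
va [  0.5547 -91.9851]
vr [ 24.3395 -81.9322]
vback1 [ -25.5972 -118.4344]
vback2 [  24.6962 -118.5731]
padL [-15.0597 -17.0432]
padR [ 14.7807 -17.0871]
padLb [-14.5728 -11.6134]
bar [11.9388 90.0371] [-13.3428  58.4629] [ 9.9027 87.8787]
```

```bash
python3 - <<'E'
from h import *
o=[180,0,104.6]
robot.move_to([.6701,-.2522,.13],o)
robot.line_to([.6701,-.2522,.040],o,velocity=.15,f_stop=12)
print(robot.current_tool_pos(),robot.current_contact_force())
fingers.gripper_to(0.0,force=35)
print(robot.current_finger_gap(),robot.current_contact_force())
p=robot.current_tool_pos()
robot.line_to([p[0],p[1],.14],o,velocity=.2)
tp,rp=robot.current_tool_pos(),robot.current_eef_rot()
im=vision.grab_frame("wrist");cv2.imwrite("pics/w3.png",im[:,:,::-1])
np.save("w3.npy",wpose(tp,rp));print(tp,rp,robot.current_time_s(),robot.current_contact_force())
E
```

```text
[ 0.67129597 -0.25306651  0.04202101] [ 0.82966754  0.07407178 -0.11947056]
0.5627441650981782 [-1.1739281  -0.14862614  5.33626045]
[ 0.66987417 -0.25218887  0.13820667] [-1.79889711e+02 -1.28503151e-01  1.04587931e+02] 6.275 [-0.8787627   0.34177998 -1.61550707]
```

View pics/w3.png

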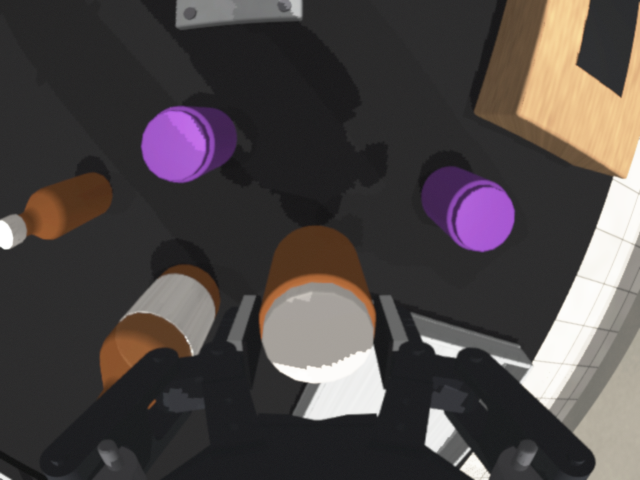

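```bash
python3 - <<'E'
from h import *
np.set_printoptions(precision=4,suppress=True)
T=np.load("w3.npy"); print(watz(T,317,331,.172), wproj(T,[.66987,-.25219,.172]))
cen=np.array([.534,.0279]);a=np.radians(104.6);yh=np.array([np.cos(a),np.sin(a)])
s=cen-.0535*yh;print(s)
for z in(.14,.08,.055): print(robot.inverse_kinematics([s[0],s[1],z],[180,0,104.6]))
E
```

```text
[ 0.6696 -0.2494  0.172 ] (np.float64(316.01473605169224), np.float64(336.76800604791725))
[ 0.5475 -0.0239]
[-33.0389  25.7209  46.5417  95.1033 -19.8883  67.8233  32.8908]
[-31.3838  29.5064  44.4956  99.2376 -23.2713  60.8911  35.5671]
[-30.5412  31.2813  43.4308 100.6544 -24.867   58.0903  36.7992]
```

```bash
python3 - <<'E'
from h import *
cen=np.array([.534,.0279]);a=np.radians(104.6);yh=np.array([np.cos(a),np.sin(a)])
s=cen-.0550*yh
o=[180,0,104.6]
robot.line_to([.6701,-.2522,.17],o,velocity=.2)
robot.line_to([s[0],s[1],.16],o,velocity=.25)
robot.line_to([s[0],s[1],.08],o,velocity=.15)
robot.pause(.2)
tp,rp=robot.current_tool_pos(),robot.current_eef_rot()
im=vision.grab_frame("wrist");cv2.imwrite("pics/w4.png",im[:,:,::-1])
np.save("w4.npy",wpose(tp,rp));print(tp,rp,robot.current_time_s(),robot.current_contact_force(),robot.current_finger_gap())
E
```

```text
[ 0.5489825  -0.02556232  0.08125389] [1.79851905e+02 3.52098358e-02 1.04595523e+02] 8.6917 [-0.01224819 -0.19608576 -0.94538572] 0.5608047463545592
```

View pics/w4.png

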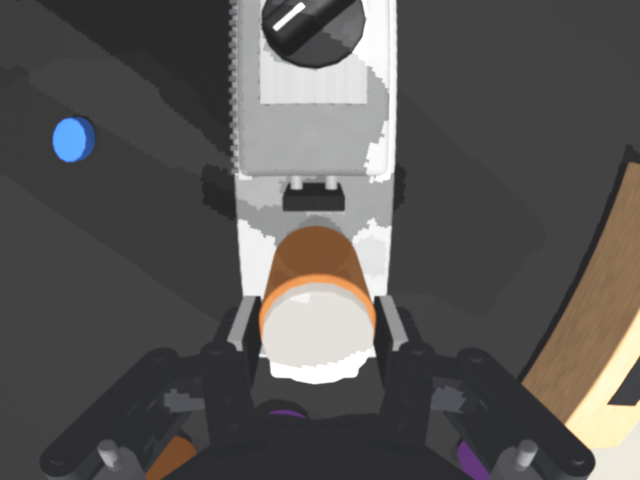

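```bash
python3 - <<'E'
from h import *
T=np.load("w4.npy")
cen=np.array([.534,.0279]);a=np.radians(104.6);yh=np.array([np.cos(a),np.sin(a)]);xh=np.array([yh[1],-yh[0]])
def loc(P): d=np.array(P[:2])-cen; return np.array([d@xh,d@yh])*1000
tp=[0.5489825,-0.02556232]
print("pad",loc(watz(T,284,195,.066)),loc(watz(T,344,195,.066)),"padbottomish",loc(watz(T,284,210,.03)),"jar cap",loc(watz(T,317,324,.115)),"tcp",loc(tp))
print("knob",loc(watz(T,314,17,.0685)))
for y in range(-60,-50,5):
    print(y,wproj(T,np.r_[cen+y/1000*yh,.115]))
E
```

```text
pad [-14.26961503  -9.26606885] [14.17762063 -9.31176846] padbottomish [-17.68329351 -25.80782776] jar cap [  1.2624061  -49.44089373] tcp [  1.02248995 -55.5126065 ]
knob [ 0.07734498 74.218587  ]
-60 (np.float64(313.8681680765958), np.float64(346.05505269834316))
-55 (np.float64(313.8085133194579), np.float64(335.8295873227696))
```

```bash
python3 - <<'E'
import cv2,numpy as np
A=[cv2.resize(cv2.imread(f"pics/w{i}.png")[180:400,240:400],None,fx=2.5,fy=2.5,interpolation=cv2.INTER_CUBIC) for i in (3,4)]
cv2.imwrite("pics/w34.png",np.hstack(A))
E
```

```text
(no output)
```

View pics/w34.png

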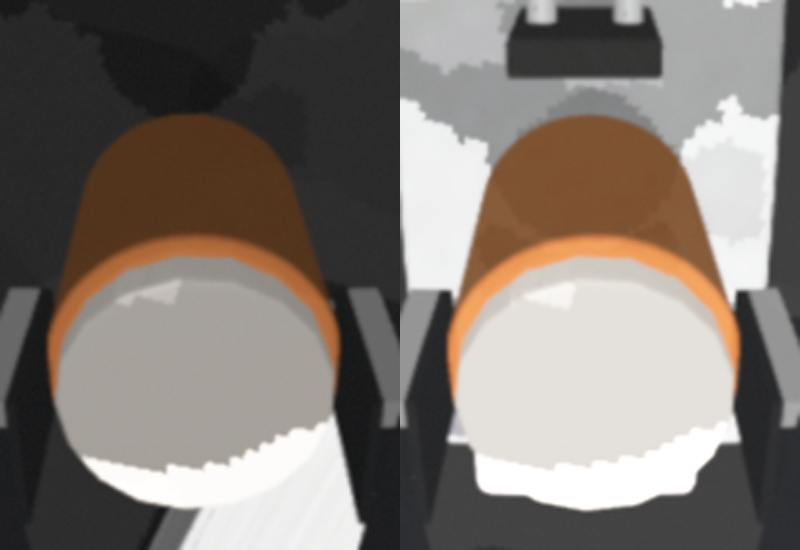

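```bash
python3 - <<'E'
from h import *
cen=np.array([.534,.0279]);a=np.radians(104.6);yh=np.array([np.cos(a),np.sin(a)]);xh=np.array([yh[1],-yh[0]])
def loc(P): d=np.array(P[:2])-cen; return np.array([d@xh,d@yh])*1000
s=cen-.0530*yh-.0012*xh
o=[180,0,104.6]
robot.line_to([s[0],s[1],.075],o,velocity=.1)
r=robot.line_to([s[0],s[1],.045],o,velocity=.03,f_stop=5)
tp=robot.current_tool_pos();print(r,tp,loc(tp),robot.current_contact_force())
fingers.gripper_to(.85)
robot.pause(.1)
tp=robot.current_tool_pos();print(tp,robot.current_contact_force(),robot.current_finger_gap())
robot.line_to([s[0],s[1],.16],o,velocity=.15)
robot.line_to([*(s+.02*yh),.22],o,velocity=.2)
robot.pause(.1)
tp,rp=robot.current_tool_pos(),robot.current_eef_rot()
im=vision.grab_frame("wrist");cv2.imwrite("pics/w5.png",im[:,:,::-1])
np.save("w5.npy",wpose(tp,rp));print(tp,rp,robot.current_time_s())
im=vision.grab_frame("top");cv2.imwrite("pics/top5.png",im[:,:,::-1])
E
```

```text
True [ 0.5459805  -0.02374169  0.05366876] [ -1.42365044 -52.99405078] [0.21071121 1.04376838 4.92967076]
[ 0.5446194  -0.0233112   0.05250535] [ 0.56440394 -0.65005078 -1.00688505] 0.8474646170462308
[ 0.54005713 -0.00456312  0.21843833] [-1.79819711e+02 -2.08244300e-02  1.04568416e+02] 11.6
```

View pics/w5.png

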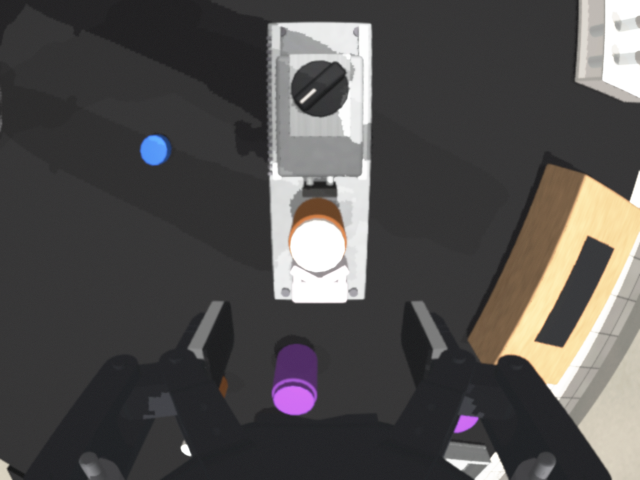

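```bash
python3 - <<'E'
import cv2
a=cv2.imread("pics/w5.png")[50:125,280:360]
cv2.imwrite("pics/k5.png",cv2.resize(cv2.convertScaleAbs(a,alpha=2,beta=20),None,fx=8,fy=8,interpolation=cv2.INTER_CUBIC))
E
```

```text
(no output)
```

View pics/k5.png

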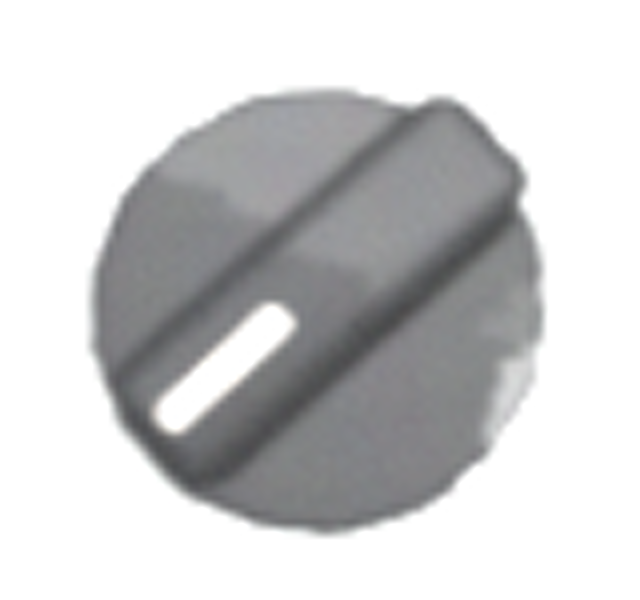

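```bash
python3 - <<'E'
from h import *
T=np.load("w5.npy")
cen=np.array([.534,.0279]);a=np.radians(104.6);yh=np.array([np.cos(a),np.sin(a)]);xh=np.array([yh[1],-yh[0]])
def loc(P): d=np.array(P[:2])-cen; return np.array([d@xh,d@yh])*1000
w=lambda x,y,z:watz(T,280+x/8-.4,50+y/8-.4,z)
e1,e2=w(477,140,.0985),w(160,425,.0985);d=e1-e2
print(e1,e2,(e1+e2)/2,loc((e1+e2)/2),np.linalg.norm(d),np.degrees(np.arctan2(d[1],d[0])))
m1,m2=w(282,313,.0985),w(170,418,.0985);d=m1-m2;print("marker",np.degrees(np.arctan2(d[1],d[0])))
k=w(318,310,.0685);print(k,loc(k))
print("jar",loc(watz(T,318,244,.088)))
x=230
for yaw in range(0,-190,-30):
    q=np.radians(-yaw);p=cen+(.074-.012*q)*yh
    j=robot.inverse_kinematics([p[0],p[1],.093],[180,0,x+62+yaw-45 if 0 else 244+yaw]);print(yaw,None if j is None else np.round(j,1))
E
```

```text
[0.52526144 0.11618801 0.0985    ] [0.50405914 0.08294453 0.0985    ] [0.51466029 0.09956627 0.0985    ] [-0.65034474 74.22705511] 0.03942926224722095 57.4707554598472
marker 58.19550188031278
[0.51481491 0.09920052 0.0685    ] [-0.59290667 73.83413831]
jar [ -1.72111455 -52.16965291]
0 [-24.9  21.2  15.6 101.3  -6.6  58.4 147.1]
-30 [-28.4  21.7  21.  101.4  -8.9  58.6 119.9]
-60 [-32.   22.3  26.6 101.5 -11.5  58.9  92.9]
-90 [-35.7  23.3  32.6 101.5 -14.3  59.4  66.2]
-120 [-39.1  24.4  38.4 101.6 -17.2  60.   39.5]
-150 [-42.3  25.9  44.  101.6 -20.4  60.8  13. ]
-180 [-45.1  27.6  49.5 101.6 -23.6  61.8 -13.4]
```

```bash
python3 - <<'E'
from h import *
cen=np.array([.534,.0279]);a=np.radians(104.6);yh=np.array([np.cos(a),np.sin(a)]);xh=np.array([yh[1],-yh[0]])
def loc(P): d=np.array(P[:2])-cen; return np.array([d@xh,d@yh])*1000
k=cen+.0741*yh-.0003*xh; o=[180,0,238.5]
robot.move_to([*k,.16],o)
fingers.gripper_to(.5,force=70)
print(robot.current_time_s(),robot.current_contact_force(),robot.current_torque())
r=robot.line_to([*k,.0925],o,velocity=.08,f_stop=8)
robot.pause(.1)
tp=robot.current_tool_pos();print(r,tp,loc(tp),robot.current_eef_rot(),robot.current_contact_force(),robot.current_torque())
fingers.gripper_to(0,force=70)
robot.pause(.2)
tp=robot.current_tool_pos();print(tp,loc(tp),robot.current_eef_rot(),robot.current_contact_force(),robot.current_torque(),robot.current_finger_gap()*85)
im=vision.grab_frame("wrist");cv2.imwrite("pics/w6.png",im[:,:,::-1])
print(robot.current_time_s())
E
```

```text
13.7833 [-0.24280899  0.73020154  0.04906379] [0.06081305 0.0074181  0.00245652]
False [0.51569353 0.09967228 0.09322264] [ 0.37625721 74.06919015] [-1.79934889e+02  6.82624788e-02 -1.21497974e+02] [-0.13433929  0.33069102  0.67530586] [-0.02688849  0.04099399 -0.0277295 ]
[0.51500109 0.0995454  0.09244909] [-0.32580925 74.12095362] [ 1.79995606e+02 -3.07565274e-03 -1.21499954e+02] [ 0.43945305 -0.41841522  0.10757146] [ 0.03428629 -0.02358516 -0.03192306] -0.04617827193769185
15.6083
```

View pics/w6.png

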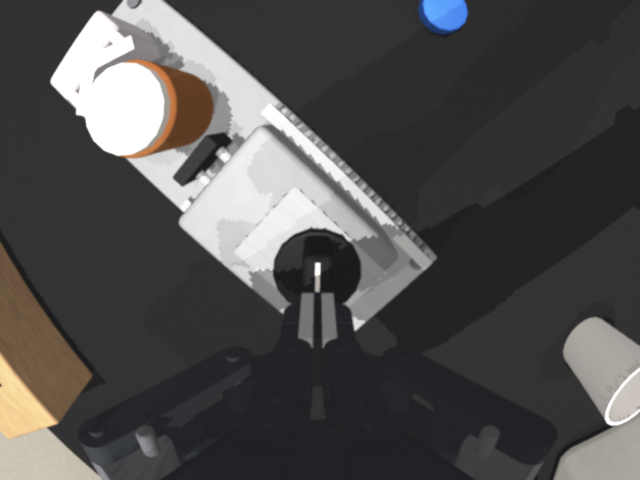

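```bash
python3 - <<'E'
import cv2
a=cv2.imread("pics/w6.png")[215:365,240:400]
cv2.imwrite("pics/k6.png",cv2.resize(cv2.convertScaleAbs(a,alpha=2.5,beta=10),None,fx=4.5,fy=4,interpolation=cv2.INTER_CUBIC))
E
```

```text
(no output)
```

View pics/k6.png

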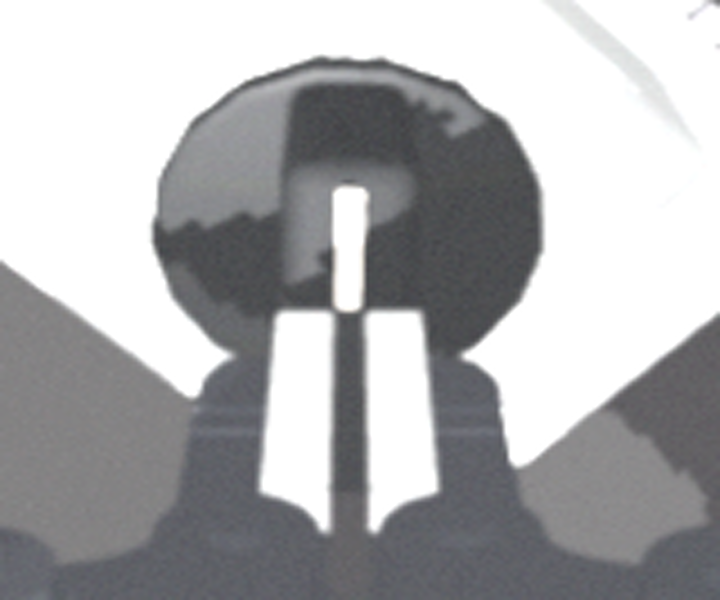

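```bash
python3 - <<'E'
from h import *
print(robot.tip_reach, robot.current_finger_gap(), robot.current_tool_pos(),robot.current_time_s())
im=vision.grab_frame("scene")[:,:,::-1]
cv2.imwrite("pics/s7.png",cv2.resize(im[140:340,330:550],None,fx=3.5,fy=3,interpolation=cv2.INTER_CUBIC))
x=[.515,.0995]
for z in (.0685,.0755,.0925,.0985,.110): 
    u=proj("scene",[*x,z]);print(z,u,(u[0]-330)*3.5,(u[1]-140)*3)
E
```

```text
0.017 0.0005185720945065612 [0.51500408 0.09951588 0.09248013] 15.6083
0.0685 (np.float64(426.84077679301106), np.float64(275.2174972957688)) 338.9427187755387 405.6524918873064
0.0755 (np.float64(427.2934949168038), np.float64(272.56931524464545)) 340.5272322088133 397.70794573393636
0.0925 (np.float64(428.41088578617035), np.float64(266.033119124298)) 344.4381002515962 378.0993573728941
0.0985 (np.float64(428.8114486298373), np.float64(263.6900202351727)) 345.8400702044305 371.07006070551813
0.11 (np.float64(429.58843475769777), np.float64(259.145027203894)) 348.5595216519422 357.43508161168205
```

View pics/s7.png

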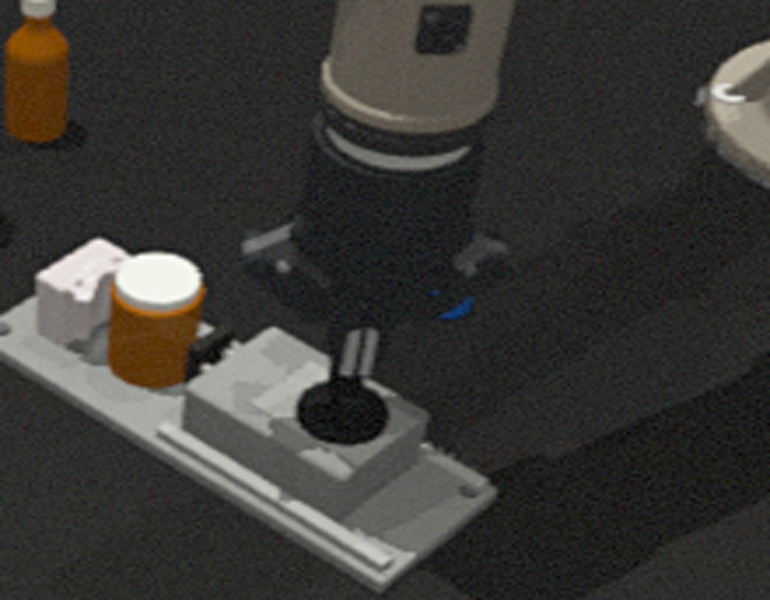

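```bash
python3 - <<'E'
from h import *
cen=np.array([.534,.0279]);a=np.radians(104.6);yh=np.array([np.cos(a),np.sin(a)]);xh=np.array([yh[1],-yh[0]])
def loc(P): d=np.array(P[:2])-cen; return np.array([d@xh,d@yh])*1000
k=cen+.0741*yh-.0003*xh; o=[180,0,238.5]
robot.line_to([*k,.105],o,velocity=.1)
fingers.gripper_to(.38,force=70)
r=robot.line_to([*k,.066],o,velocity=.04,f_stop=5)
tp=robot.current_tool_pos();print(r,tp,loc(tp),robot.current_contact_force(),robot.current_torque(),robot.current_time_s())
im=vision.grab_frame("wrist")[:,:,::-1];cv2.imwrite("pics/w8.png",im)
im=vision.grab_frame("scene")[:,:,::-1]
cv2.imwrite("pics/s8.png",cv2.resize(im[140:340,330:550],None,fx=3.5,fy=3,interpolation=cv2.INTER_CUBIC))
E
```

```text
False [0.51531888 0.09956392 0.0662821 ] [-1.36107172e-02  7.40587682e+01] [ 0.85327076 -0.51340425  0.6687011 ] [-0.01016014 -0.03836531  0.03329823] 17.4667
```

View pics/w8.png

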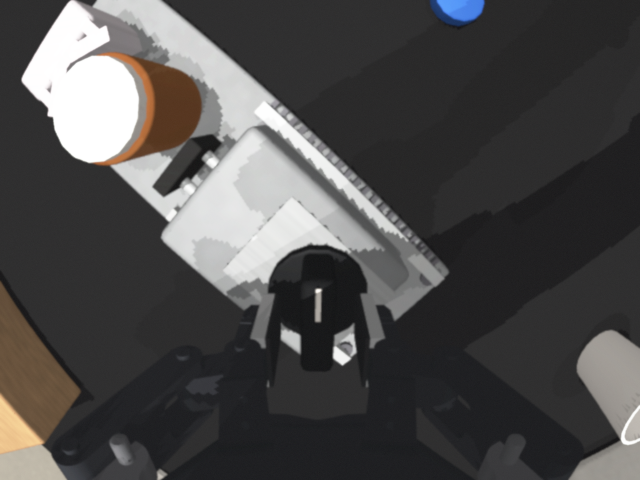

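View pics/s8.png

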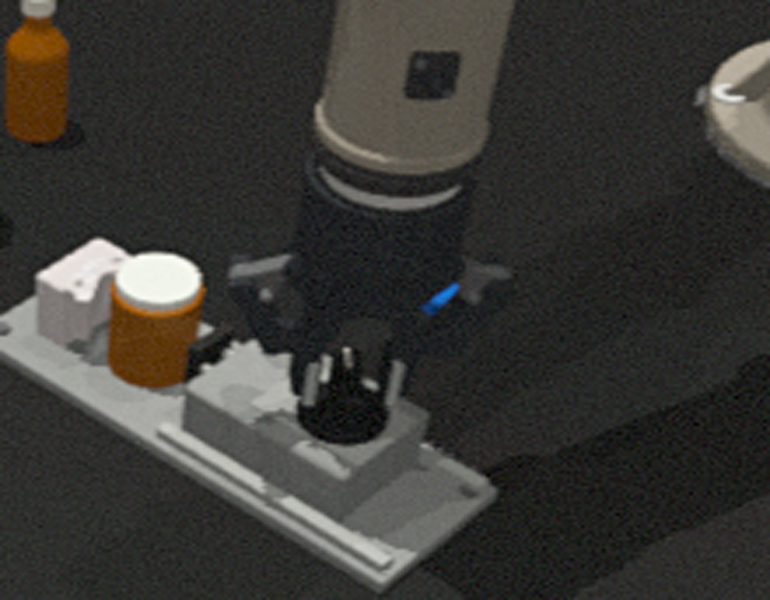

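```bash
python3 - <<'E'
from h import *
cen=np.array([.534,.0279]);a=np.radians(104.6);yh=np.array([np.cos(a),np.sin(a)]);xh=np.array([yh[1],-yh[0]])
def loc(P): d=np.array(P[:2])-cen; return np.array([d@xh,d@yh])*1000
k=cen+.0741*yh-.0003*xh; o=[180,0,238.5]
r=robot.line_to([*k,.062],o,velocity=.04,f_stop=5)
print(r,robot.current_contact_force(),robot.current_torque())
fingers.gripper_to(0,force=60)
robot.pause(.2)
tp=robot.current_tool_pos();print(tp,loc(tp),robot.current_eef_rot(),robot.current_contact_force(),robot.current_torque(),robot.current_finger_gap()*85)
im=vision.grab_frame("wrist")[:,:,::-1];cv2.imwrite("pics/w9.png",im);print(robot.current_time_s())
E
```

```text
False [ 0.56520764 -0.01480328 -0.18690864] [-0.01531573  0.04091963 -0.01491197]
[0.51523208 0.09947211 0.062172  ] [-0.12075354 73.99180481] [-1.79984143e+02  1.83310675e-02 -1.21528463e+02] [ 0.84789826 -0.15637991  0.66333897] [-0.08141332  0.0068053  -0.27533994] 12.498347110506277
18.3667
```

View pics/w9.png

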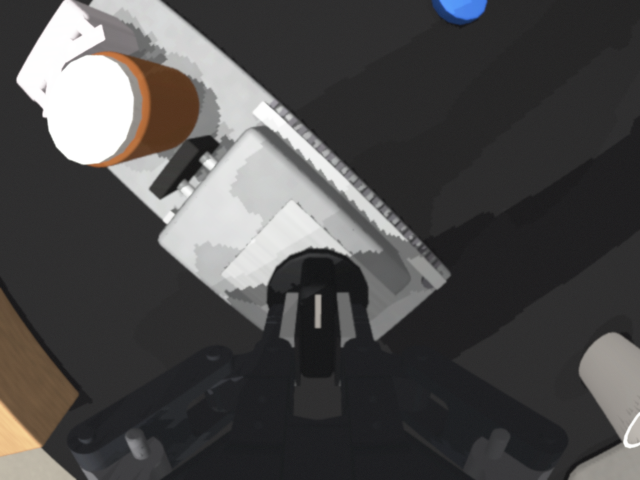

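```bash
cat >> h.py <<'E'
cen=np.array([.534,.0279]);_a=np.radians(104.6);yh=np.array([np.cos(_a),np.sin(_a)]);xh=np.array([yh[1],-yh[0]])
def loc(P): d=np.array(P[:2])-cen; return np.array([d@xh,d@yh])*1000
def turn(t,v=.006):
    k=cen+(.0741-.012*t)*yh-.0003*xh
    robot.line_to([*k,.062],[180,0,238.5-np.degrees(t)],velocity=v)
def rep(t):
    robot.pause(.1)
    F=np.mean([robot.current_contact_force() for _ in range(3)],0);M=np.mean([robot.current_torque() for _ in range(3)],0);tp=robot.current_tool_pos()
    print("t%.2f Fx %.1f Fy %.1f Fz %.1f Mz %.3f"%(t,F[:2]@xh,F[:2]@yh,F[2],M[2]),np.round(loc(tp),1),"yaw %.1f"%robot.current_eef_rot()[2],"T %.1f"%robot.current_time_s())
E
python3 - <<'E'
from h import *
rep(0)
for t in (.1,.2,.4,.6):
    turn(t);rep(t)
print(robot.current_finger_gap()*85)
im=vision.grab_frame("wrist")[:,:,::-1];cv2.imwrite("pics/w10.png",im)
E
```

```text
t0.00 Fx 0.1 Fy 0.0 Fz 1.4 Mz -0.225 [-0.1 74. ] yaw -121.5 T 18.5
t0.10 Fx 0.6 Fy -0.5 Fz 2.0 Mz -0.093 [-0.1 72.8] yaw -127.2 T 18.9
t0.20 Fx 1.0 Fy -1.1 Fz 2.1 Mz -0.078 [-0.  71.5] yaw -132.9 T 19.4
t0.40 Fx 1.3 Fy -0.7 Fz 2.1 Mz 0.035 [ 0.1 69. ] yaw -144.4 T 20.0
t0.60 Fx 1.6 Fy -2.9 Fz 3.6 Mz 0.007 [ 0.1 66.5] yaw -155.9 T 20.7
12.693231769003015
```

View pics/w10.png

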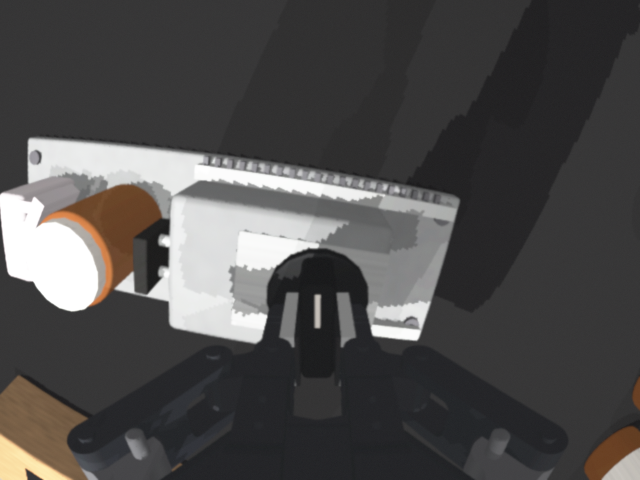

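```bash
python3 - <<'E'
from h import *
for t in (.8,1.,1.2,1.4):
    turn(t);rep(t)
print(robot.current_finger_gap()*85)
im=vision.grab_frame("wrist")[:,:,::-1];cv2.imwrite("pics/w11.png",im)
E
```

```text
t0.80 Fx 2.9 Fy -3.4 Fz 1.9 Mz 0.059 [ 0.1 63.9] yaw -167.3 T 21.4
t1.00 Fx 3.9 Fy -4.6 Fz 2.1 Mz 0.140 [ 0.1 61.4] yaw -178.8 T 22.0
t1.20 Fx 2.6 Fy -4.1 Fz 2.5 Mz 0.069 [ 0.  58.8] yaw 169.7 T 22.7
t1.40 Fx 2.9 Fy -4.1 Fz 2.1 Mz 0.080 [-0.  56.3] yaw 158.3 T 23.3
13.032371806196302
```

View pics/w11.png

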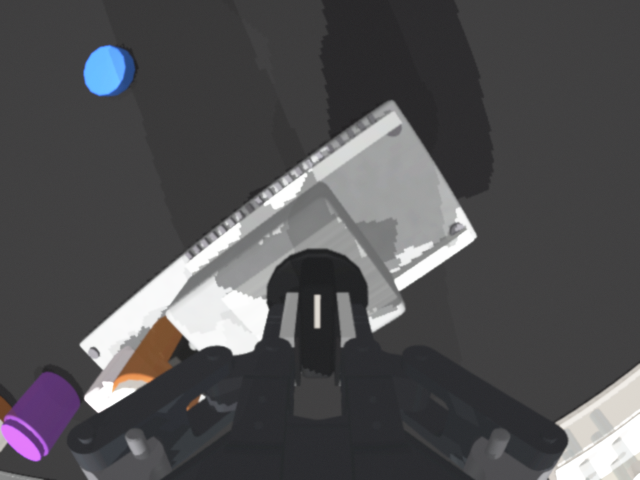

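```bash
python3 - <<'E'
from h import *
def r0(t):
    M=robot.current_torque();F=robot.current_contact_force();tp=robot.current_tool_pos();print("now t%.2f Fx %.1f Fy %.1f Mz %.3f"%(t,F[:2]@xh,F[:2]@yh,M[2]),np.round(loc(tp),1))
for t in (1.5,1.6,1.7,1.8,1.9):
    turn(t);r0(t);rep(t)
im=vision.grab_frame("top")[:,:,::-1];cv2.imwrite("pics/top12.png",cv2.resize(im[240:360,140:350],None,fx=3.8,fy=3.8,interpolation=cv2.INTER_CUBIC))
im=vision.grab_frame("scene")[:,:,::-1];cv2.imwrite("pics/s12.png",cv2.resize(im[190:340,310:480],None,fx=4,fy=4,interpolation=cv2.INTER_CUBIC))
E
```

```text
now t1.50 Fx 1.8 Fy -4.3 Mz -0.027 [-0.1 55. ]
t1.50 Fx 2.5 Fy -4.4 Fz 3.6 Mz -0.046 [-0.1 55. ] yaw 152.5 T 23.8
now t1.60 Fx 1.9 Fy -4.6 Mz 0.017 [-0.2 53.8]
t1.60 Fx 2.8 Fy -5.5 Fz 2.8 Mz -0.039 [-0.2 53.7] yaw 146.8 T 24.3
now t1.70 Fx 1.7 Fy -4.9 Mz 0.002 [-0.2 52.5]
t1.70 Fx 1.0 Fy -4.2 Fz 5.2 Mz -0.058 [-0.2 52.4] yaw 141.0 T 24.7
now t1.80 Fx 2.1 Fy -6.8 Mz -0.019 [-0.3 51.2]
t1.80 Fx 1.4 Fy -5.2 Fz 3.2 Mz -0.007 [-0.3 51.2] yaw 135.3 T 25.2
now t1.90 Fx 1.6 Fy -5.6 Mz -0.012 [-0.4 50. ]
t1.90 Fx 1.4 Fy -5.4 Fz 3.6 Mz 0.026 [-0.4 50. ] yaw 129.6 T 25.6
```

View pics/s12.png

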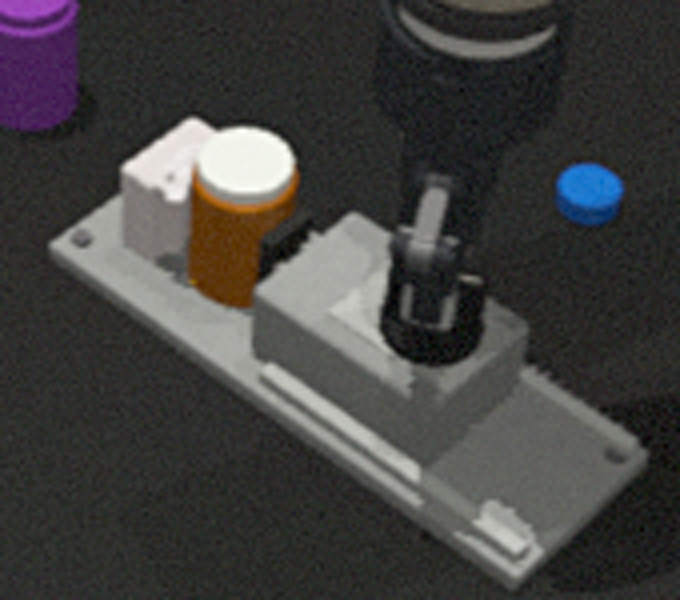

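View pics/top12.png

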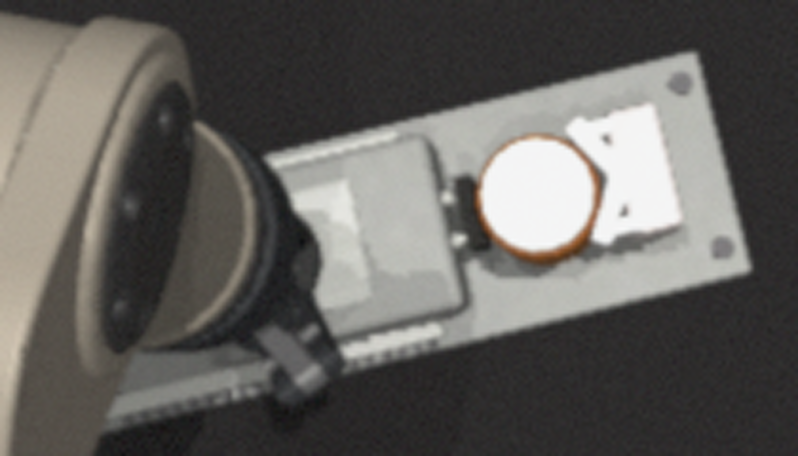

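```bash
python3 - <<'E'
from h import *
for t in (2.0,2.08):
    turn(t);rep(t)
fingers.gripper_to(.4)
rep(9)
p=robot.current_tool_pos();o=robot.current_eef_rot()
robot.line_to([p[0],p[1],.15],velocity=.12)
v=cen-.033*yh
robot.move_to([*v,.22],[180,0,104.6])
robot.pause(.1)
tp,rp=robot.current_tool_pos(),robot.current_eef_rot()
im=vision.grab_frame("wrist")[:,:,::-1];cv2.imwrite("pics/w13.png",im)
np.save("w13.npy",wpose(tp,rp));print(tp,robot.current_time_s())
cv2.imwrite("pics/w13z.png",cv2.resize(im[40:310,240:400],None,fx=2.2*2.2/2,fy=2.2,interpolation=cv2.INTER_CUBIC))
b=cv2.imread("pics/w5.png")
A=[cv2.resize(x[160:300,255:380],None,fx=3.1,fy=4,interpolation=cv2.INTER_CUBIC) for x in (b,im)]
cv2.imwrite("pics/cmp.png",np.hstack(A))
E
```

```text
t2.00 Fx 1.7 Fy -5.5 Fz 4.0 Mz 0.026 [-0.4 48.8] yaw 123.9 T 26.2
t2.08 Fx 1.7 Fy -4.7 Fz 4.4 Mz 0.062 [-0.5 47.8] yaw 119.3 T 26.6
t9.00 Fx 1.0 Fy -0.5 Fz -0.0 Mz -0.018 [-0.9 50.1] yaw 119.4 T 27.0
[ 0.54137669 -0.00240587  0.21842705] 28.5583
```

View pics/cmp.png

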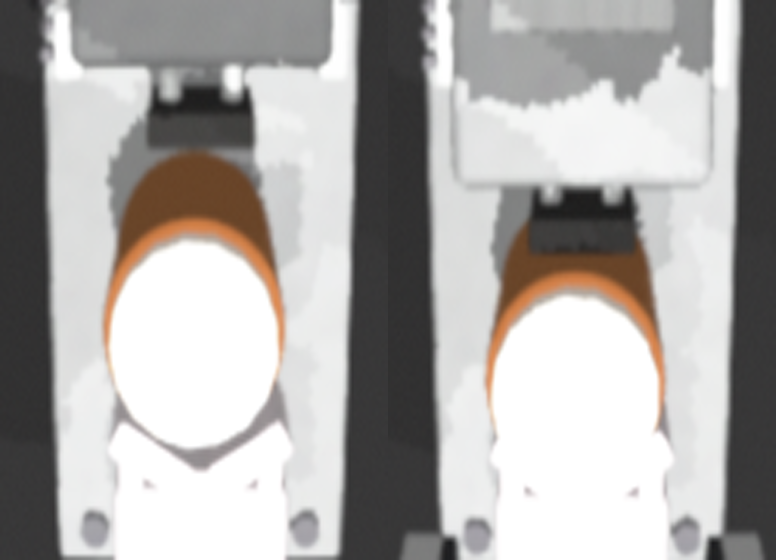

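View pics/w13.png

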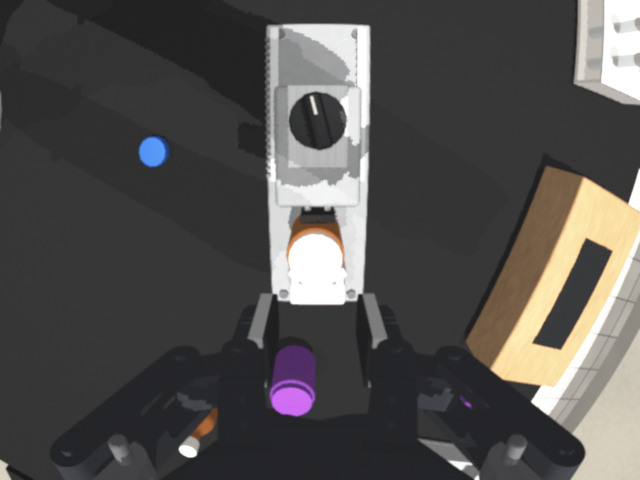

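```bash
python3 - <<'E'
from h import *
T5=np.load("w5.npy");T=np.load("w13.npy")
B=[cv2.imread(f"pics/{n}.png") for n in("w5","w13")]
A=[cv2.resize(B[0][165:205,295:345],None,fx=8,fy=12,interpolation=cv2.INTER_CUBIC),cv2.resize(B[1][195:235,292:342],None,fx=8,fy=12,interpolation=cv2.INTER_CUBIC)]
cv2.imwrite("pics/cmp2.png",cv2.convertScaleAbs(np.hstack(A),alpha=1.5,beta=20))
# vertical profiles
for im,c in zip(B,((308,330,319),(306,328,317))):
    g=cv2.cvtColor(im,cv2.COLOR_BGR2GRAY).astype(float)
    print(np.round(g[165:240,c[2]-1:c[2]+2].mean(1)).astype(int))
E
```

```text
[144 144 145 144 144 144 145 144 141 133 125 122 134 135 121 106  76  43
  32  30  31  32  37  50  64  69  71  70  70  70  72  79  85  84  78  76
  76  76  76  76  76  76  76  76  76  77  76  77  81 103 134 147 153 163
 175 216 251 255 255 255 255 255 255 255 255 255 255 255 255 255 255 255
 255 255 255]
[181 177 163 150 145 145 145 145 145 145 147 152 159 163 164 165 167 175
 202 227 240 246 247 246 246 245 244 244 244 243 243 243 243 243 244 243
 244 244 242 232 213 152  81  39  32  31  30  31  32  38  53  60  61  61
  60  55  49  48  58  72  76  77  90 120 140 149 158 166 177 219 251 255
 255 255 255]
```

View pics/cmp2.png

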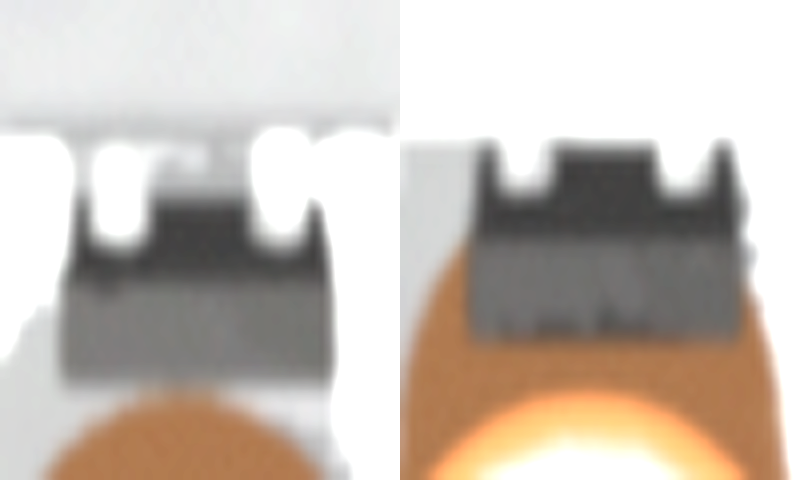

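```bash
python3 - <<'E'
from h import *
T5=np.load("w5.npy");T=np.load("w13.npy")
for T_,e,f,b,c in ((T5,175.3,196.5,188,319),(T,206.3,223,214.6,317)):
    E,F,Bk=[loc(watz(T_,c,r,z))[1] for r,z in((e,.060),(f,.066),(b,.066))]
    print("carr",E,"padfront",F,"padback",Bk,"gap",E-F,E-Bk)
k=lambda T_,u,v:loc(watz(T_,u,v,.0685))
print("knob13",k(T,317.5,121),"knob5",k(T5,319.8,88.3))
print("vee",loc(watz(T,290,300,.066)))
E
python3 - <<'E'
import cv2,numpy as np
A=[cv2.resize(cv2.imread("pics/%s.png"%n)[r:r+65,285:355],None,fx=5.7,fy=6,interpolation=cv2.INTER_CUBIC) for n,r in(("w5",57),("w13",90))]
cv2.imwrite("pics/k13.png",cv2.convertScaleAbs(np.hstack(A),alpha=2,beta=20))
E
```

```text
carr 0.20720498189442837 padfront -17.131169447786032 padback -9.754419911802673 gap 17.33837442968046 9.9616248936971
carr -25.200400181760173 padfront -38.653611879736964 padback -31.110911715823043 gap 13.45321169797679 5.91051153406287
knob13 [-0.43778072 48.78152414] knob5 [-0.22982671 73.87590559]
vee [ -26.06042324 -114.03993768]
```

View pics/k13.png

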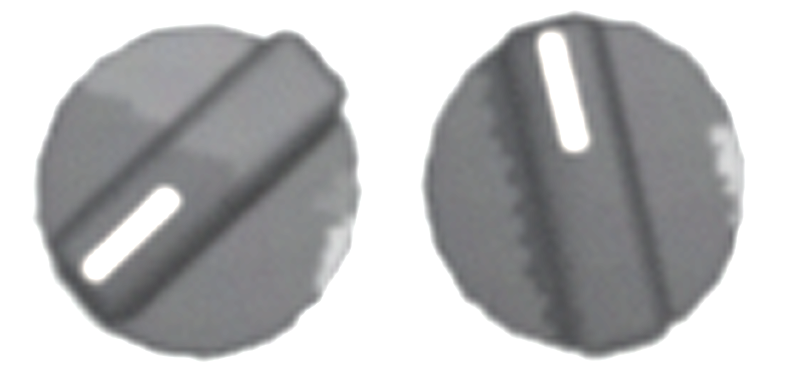

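```bash
python3 - <<'E'
from h import *
v=cen-.115*yh
robot.line_to([*v,.17],[180,0,104.6],velocity=.2)
robot.pause(.1)
tp,rp=robot.current_tool_pos(),robot.current_eef_rot()
im=vision.grab_frame("wrist")[:,:,::-1];cv2.imwrite("pics/w14.png",im)
np.save("w14.npy",wpose(tp,rp));print(tp,robot.current_time_s())
robot.line_to([*v,.25],velocity=.2)
robot.move_to([0.30,0.42,.25],[180,0,150])
im=vision.grab_frame("top")[:,:,::-1];cv2.imwrite("pics/top14.png",im)
print(robot.current_time_s())
E
```

```text
[ 0.5636171  -0.0811514   0.17048209] 29.3417
31.9833
```

View pics/w14.png

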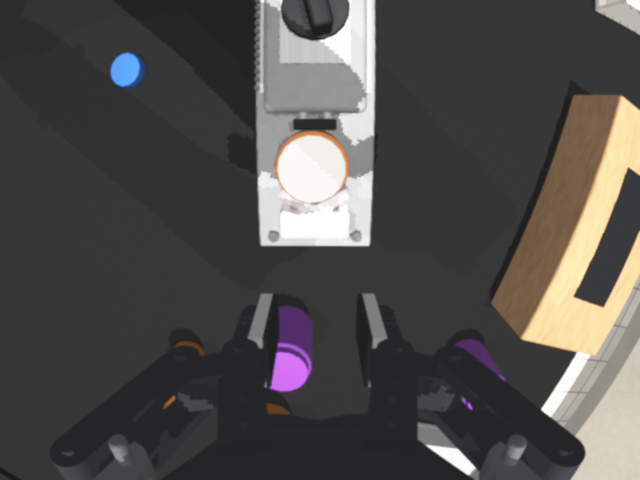

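View pics/top14.png

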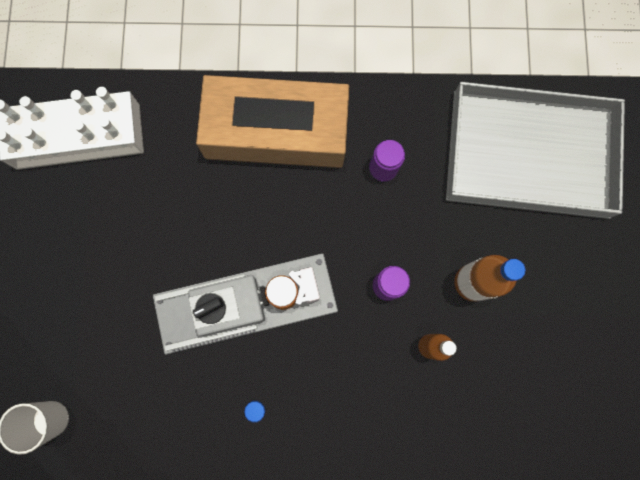

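```bash
python3 - <<'E'
from h import *
T=np.load("w14.npy");im=cv2.imread("pics/w14.png")
g=cv2.cvtColor(im,cv2.COLOR_BGR2GRAY)
print(g[100:140,316])
print(g[100:140,330])
cv2.imwrite("pics/w14z.png",cv2.resize(im[95:255,250:385],None,fx=5,fy=3.7,interpolation=cv2.INTER_CUBIC))
print("jar",loc(watz(T,312,168,.088)))
E
```

```text
[148 149 149 149 149 149 148 140 135 129 120 106 100 114 132 136 140 134
 109  65  45  44  45  44  43  43  42  41  42  51  82 121 143 149 156 184
 225 239 241 242]
[151 151 151 151 151 150 148 142 135 128 119 114 127 144 151 153 159 155
 125  74  46  43  42  42  41  43  42  42  44  66 109 136 138 121 100 104
 130 145 150 159]
jar [ -1.85283071 -63.05716612]
```

View pics/w14z.png

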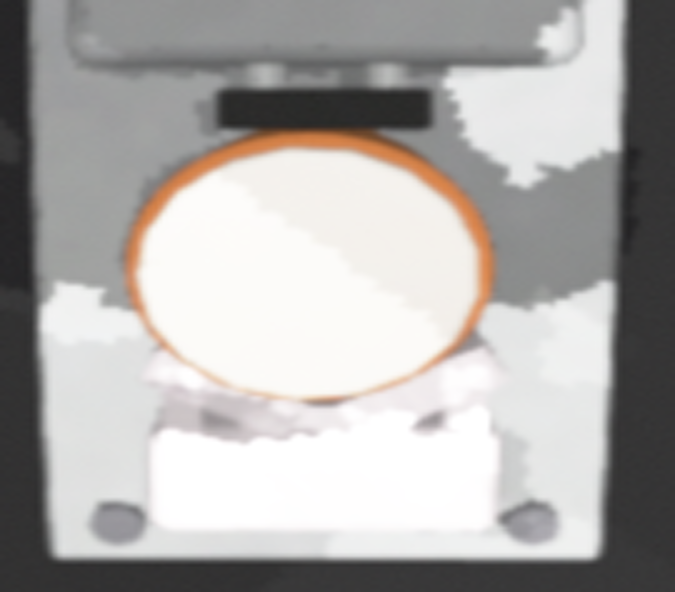

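The pad compression looks like about 4 mm, but the jar rim sits about 1.9 mm to one side of the vee's centre (312 px against 314.8 px), so it may touch only one wall. I'll centre it gently with the fingers, then finish on the knob.

```bash
python3 - <<'E'
from h import *
o=[180,0,104.6]
s=cen-.0635*yh-.0001*xh
robot.move_to([*s,.16],o)
fingers.gripper_to(.8,force=20)
robot.line_to([*s,.054],o,velocity=.12,f_stop=8)
robot.pause(.1);rep(0)
fingers.gripper_to(.572,force=20)
rep(1);print(robot.current_finger_gap())
fingers.gripper_to(.8)
rep(2)
robot.line_to([*s,.16],o,velocity=.15)
v=cen-.115*yh
robot.line_to([*v,.17],o,velocity=.2)
robot.pause(.1)
tp,rp=robot.current_tool_pos(),robot.current_eef_rot()
im=vision.grab_frame("wrist")[:,:,::-1];cv2.imwrite("pics/w15.png",im)
np.save("w15.npy",wpose(tp,rp));print(tp,robot.current_time_s())
cv2.imwrite("pics/w15z.png",cv2.resize(im[95:255,250:385],None,fx=5,fy=3.7,interpolation=cv2.INTER_CUBIC))
E
```

```text
t0.00 Fx -0.4 Fy 0.2 Fz -0.2 Mz -0.038 [  0.5 -63.7] yaw 104.6 T 35.5
t1.00 Fx -3.5 Fy -0.5 Fz 4.9 Mz 0.067 [ -1.6 -64.1] yaw 104.6 T 36.0
0.5727124655050829
t2.00 Fx -0.6 Fy 0.1 Fz 0.8 Mz -0.034 [  0.1 -63.3] yaw 104.6 T 36.4
[ 0.56245    -0.08193723  0.16877424] 37.8083
```

View pics/w15z.png

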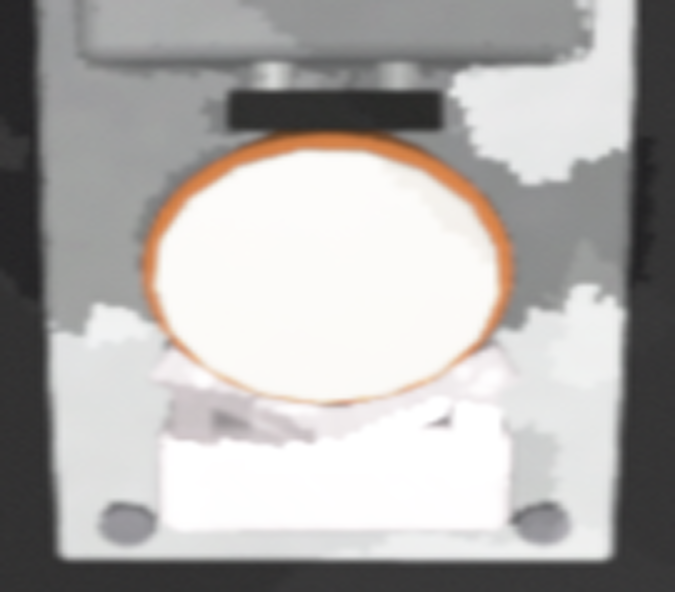

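```bash
python3 - <<'E'
from h import *
o=[180,0,104.6]
s=cen-.0638*yh+.0016*xh
robot.move_to([*s,.15],o)
robot.line_to([*s,.054],o,velocity=.15,f_stop=8)
fingers.gripper_to(.572,force=20)
rep(1)
fingers.gripper_to(.8)
robot.line_to([*s,.15],o,velocity=.2)
v=cen-.115*yh
robot.line_to([*v,.17],o,velocity=.2)
robot.pause(.1)
tp,rp=robot.current_tool_pos(),robot.current_eef_rot()
im=vision.grab_frame("wrist")[:,:,::-1];cv2.imwrite("pics/w16.png",im)
np.save("w16.npy",wpose(tp,rp));print(tp,robot.current_time_s())
cv2.imwrite("pics/w16z.png",cv2.resize(im[95:255,250:385],None,fx=5,fy=3.7,interpolation=cv2.INTER_CUBIC))
for n in(14,15,16):
    g=cv2.cvtColor(cv2.imread(f"pics/w{n}.png"),cv2.COLOR_BGR2GRAY);print(n,g[104:140,316],g[104:140,308])
E
```

```text
t1.00 Fx -6.0 Fy 0.4 Fz 7.0 Mz 0.018 [ -0.8 -64.9] yaw 104.5 T 39.4
[ 0.56223539 -0.08174335  0.16835442] 40.8917
14 [149 149 148 140 135 129 120 106 100 114 132 136 140 134 109  65  45  44
  45  44  43  43  42  41  42  51  82 121 143 149 156 184 225 239 241 242] [148 149 147 142 134 127 119 106 101 109 117 130 136 135 111  67  46  43
  43  43  43  44  42  43  44  50  83 122 143 150 166 206 234 241 242 241]
15 [149 149 146 139 131 123 112 101 103 110 115 123 137 140 129  86  53  48
  47  47  48  47  47  46  47  50  73 113 140 148 153 182 231 248 251 252] [154 161 160 153 146 136 122 115 133 143 145 147 153 153 139  91  54  47
  48  48  48  48  49  48  47  49  60  86 124 142 148 163 208 244 251 252]
16 [148 149 145 137 131 126 117 105  98 108 113 121 137 141 140 127  78  48
  48  48  47  46  47  47  47  47  50  72 113 140 147 153 181 230 248 251] [153 162 165 159 149 141 128 118 132 150 156 158 158 161 159 143  86  49
  48  46  47  47  48  48  48  48  49  60  84 116 139 147 153 183 229 247]
```

View pics/w16z.png

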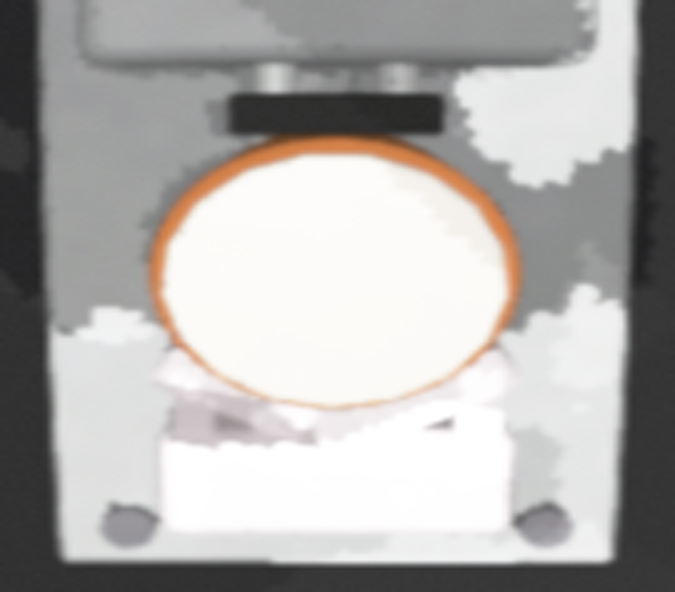

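```bash
python3 - <<'E'
from h import *
T=np.load("w16.npy")
for n,e,f,b in((14,110.8,129.9,119.0),(15,110.8,130.4,119.6),(16,111,131.3,120.3)):
    T=np.load(f"w{n}.npy")
    E,F,B=[loc(watz(T,316,r,z))[1] for r,z in((e,.06),(f,.066),(b,.066))]; print(n,E,F,B,E-F,E-B)
T=np.load("w13.npy")
def w(x,y,z): return watz(T,285+x/5.7-.4,90+y/6-.4,z)
for a,b in (((578-388+0,145),(548-388,38)),((655-388,320),(597-388,28)),((568-388,340),(515-388,40))):
    d=w(*b,.0985)-w(*a,.0985);print(np.degrees(np.arctan2(d[1],d[0])))
m=(w(655-388,320,.0985)+w(597-388,28,.0985)+w(568-388,340,.0985)+w(515-388,40,.0985))/4;print(loc(m),"disc",loc(w(583-388,185,.0685)))
E
```

```text
14 -25.43863618618787 -39.004005001081175 -31.32491564110467 13.565368814893304 5.886279454916799
15 -25.833443807310182 -39.670631078991946 -32.10923315715612 13.837187271681763 6.275789349845937
16 -25.703681966781293 -40.008942306187 -32.31850946643767 14.30526033940571 6.614827499656375
120.76307920888163
116.46253780898007
114.95517172548512
[ 0.71142633 49.83498174] disc [ 0.62698284 49.25222838]
```

```bash
python3 - <<'E'
from h import *
def P(y,yaw,v=.006): k=cen+y/1000*yh-.0004*xh; robot.line_to([*k,.062],[180,0,yaw],velocity=v)
k=cen+.0484*yh-.0004*xh
robot.move_to([*k,.15],[180,0,119.2])
fingers.gripper_to(.4,force=60)
robot.line_to([*k,.062],[180,0,119.2],velocity=.12,f_stop=8)
robot.pause(.1);rep(0)
fingers.gripper_to(0,force=60);rep(1);print(robot.current_finger_gap()*85)
P(47.4,114.2);rep(2)
E
```

```text
t0.00 Fx -0.1 Fy -0.2 Fz -0.3 Mz -0.009 [ 0.3 48.3] yaw 119.2 T 43.1
t1.00 Fx -2.0 Fy 0.2 Fz 6.4 Mz -0.086 [-0.6 48.3] yaw 119.2 T 43.5
12.7039154494796
t2.00 Fx -3.1 Fy -0.5 Fz 5.4 Mz -0.051 [-0.6 47.3] yaw 114.2 T 43.9
```

Moved 1.0 mm. Now I'll release, retreat and check.

```bash
python3 - <<'E'
from h import *
fingers.gripper_to(.4);rep(3)
p=robot.current_tool_pos()
robot.line_to([p[0],p[1],.17],velocity=.15)
v=cen-.115*yh
robot.move_to([*v,.17],[180,0,104.6])
robot.pause(.15)
tp,rp=robot.current_tool_pos(),robot.current_eef_rot()
im=vision.grab_frame("wrist")[:,:,::-1];cv2.imwrite("pics/w17.png",im)
np.save("w17.npy",wpose(tp,rp));print(tp,robot.current_time_s())
cv2.imwrite("pics/w17z.png",cv2.resize(im[95:255,250:385],None,fx=5,fy=3.7,interpolation=cv2.INTER_CUBIC))
g=cv2.cvtColor(im,cv2.COLOR_BGR2GRAY);print(g[104:140,316],g[104:140,308])
E
```

```text
t3.00 Fx -0.1 Fy -0.5 Fz 0.7 Mz 0.023 [-0.4 47.5] yaw 114.2 T 44.4
[ 0.56305421 -0.08089897  0.16927143] 46.125
[148 148 149 150 149 143 136 128 121 109 103 110 119 136 141 134 109  66
  49  46  49  48  47  47  47  46  46  48  77 119 142 150 156 189 237 249] [149 152 164 169 168 159 151 143 131 114 111 127 136 150 156 150 121  73
  49  48  47  47  48  47  49  47  46  49  67  95 129 145 151 176 225 247]
```

View pics/w17z.png

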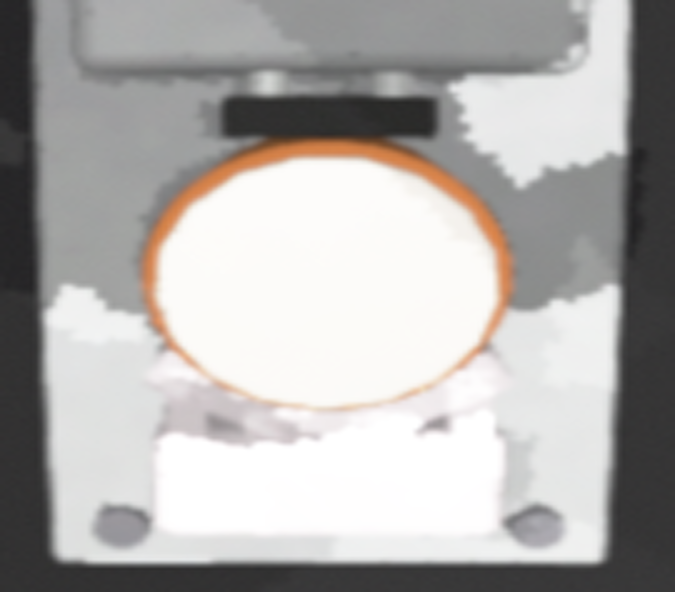

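```bash
python3 - <<'E'
from h import *
v=cen-.115*yh
robot.line_to([*v,.25],velocity=.2)
robot.move_to([0.30,0.42,.25],[180,0,150])
im=vision.grab_frame("scene")[:,:,::-1];cv2.imwrite("pics/s18.png",im)
print(robot.current_time_s(),robot.current_contact_force())
workorder.close_job()
E
```

```text
48.7667 [ 0.2951888   0.51080203 -0.16766831]
the job is handed in; nothing more can be done
```

View pics/s18.png

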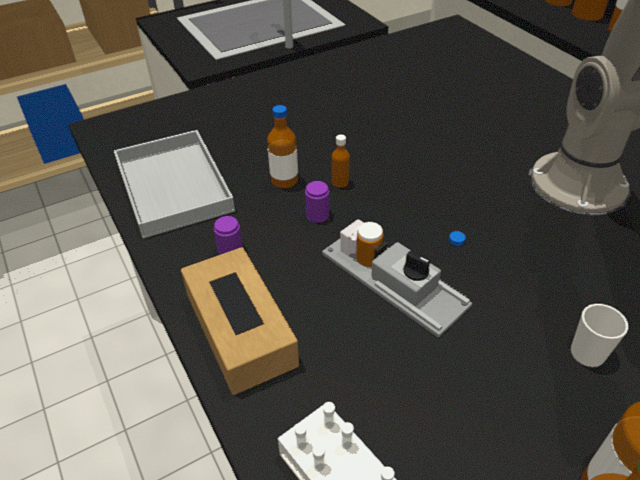

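The amber jar is standing upright in the clamp, home in the vee and held by the sprung pad, and the job was handed in at about 49 s. I set the jar on the bed, let go of it, and turned the knob clockwise about 2.1 rad, following the carriage.

- **Jar off-centre:** the first close look showed the jar about 1.9 mm to one side of the vee. I nudged it to the centre with the fingers, in two goes, while the pad was already pressing on it. That eased the spring to about 3 mm, so I gripped the knob again and turned it 1 mm of travel further.
- **Spring:** the last close-up puts the pad at about 4.1 mm pressed in, or roughly 12 N, give or take 1 mm. The jar was centred in the vee to within about 0.3 mm.
- **Surroundings:** the last scene picture shows the other bottles and things where they were, with the robot touching nothing.

**Checks that disagreed:**
- The fingertips sat about 20 mm higher than the stated tool dimensions, so the first attempt to grip the knob closed on air just above the bar. I found the right height by going lower.
- The wrist moment did not show the knob's drag or the pad's load clearly, so the hold rests on the picture measurements and the measured carriage travel.

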